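# Shut and latch the sliding-lid parts box

### The job

Shut the carburettor parts box: lift its gravity latch bar by the upright tab, slide the lid across the opening with the bar held up so that the bar's tooth comes over the front lip of the keeper, and let the bar drop fully home into the keeper's notch. The keeper is bolted through slots and its exact place is not measured, so feel for the notch gently, never forcing the bar against the keeper with more than 15 N. Let go at the end, do not push on the keeper with the gripper, and leave the other things on the bench and in the box where they are.

Things in the scene. Friction and masses are not known exactly. Their poses are not given: they have to be found in the camera images.
- box: Fixed grey steel parts box, 150 x 400 x 60 mm high (own x, y, z); origin at the centre of its underside, on the bench. Its lid slides on top along y and closes towards +y; the opening spans y = -50 to +70 mm; the keeper stands on the deck at the +y end, centred in x. Side rails on top reach 70 mm above the bench.
- lid (a joint): Travel of the flat dark steel lid in m: 0 fully open, grows towards the box's +y as it shuts; hard stop at 0.136. About 1.5 N of friction; stays where left. Tooth centred over the notch at 0.120 with the keeper in mid-adjustment; as that may be bolted up to 10 mm either way, the latched value is 0.108 to 0.132.
- bar_hinge (a joint): Angle of the latch bar in rad: 0 is level, down on its rest, both when unlatched and when dropped fully home; grows as the tooth end is lifted (up to 0.9). Nothing holds it up: it falls under its own weight (about 0.3 kg).
- latch_bar: Steel latch bar, 8 mm wide, 16 high, 215 long, on the lid's middle, riding with the lid. Origin on its hinge axis (along x), 95 mm above the bench, at box y = -165 mm + lid travel; its y runs along the bar to the tooth end, z up. The tooth (10 mm long, y = 195 to 205 mm, the bar's end) reaches 27 mm below the axis. At 0.12 rad it is 24 mm up and 2 mm further forward.
- tab (a point): Grip point in the upright steel tab on the latch bar, which is 12 mm thick (x), 22 long (y) and rises from 8 to 53 mm above the bar's axis. The point is 135 mm along the bar from the hinge axis and 37 mm above the axis (132 mm above the bench when level, 16 below the tab's top). Pinch across x from above: the bar can turn between the fingers.
- tooth (a point): Centre of the underside of the bar's tooth, 200 mm along the bar from the hinge axis and 27 mm below it.
- keeper_plate: Dark flat base of the keeper on the box's +y deck, with the box's axes; origin 60 mm above the bench, where the notch's middle would be in mid-adjustment. The steel keeper on it sits up to 10 mm either way along y (not measured) and is bolted fast. All its parts are 26 mm wide in x; its outline along y is given under notch_nominal.
- notch_nominal (a point): At keeper_plate's origin. Keeper along y: a lip 20 mm thick, the notch 14 mm wide, a second 20 mm lip; the flat lip tops are 82 mm and the notch floor 65 mm above the bench. A level tooth overlaps the lips by 14 mm. At lid travel 0.103 the tooth comes down on the first lip's top wherever the keeper is (bar angle then about 0.07); slid on from there it drops into the notch.
- bracket (a point): Centre of the rear (-y) face of the upright hinge bracket on the lid, 95 mm above the bench and 12 mm behind the hinge axis. The bracket is 21 mm wide in x, 24 mm long in y and rises to 107 mm above the bench (the lid's top is at 65 mm). Pushing here slides the lid shut without holding the bar.
- screwdriver: Bystander: screwdriver 200 mm long lying on the bench; origin on its underside.
- wrench: Bystander: open-ended steel wrench 160 mm long lying on the bench; origin on its underside.
- tin_a: Bystander: dark steel bowl, 84 mm across, 45 mm high, beyond the box; origin at the centre of its underside.
- tin_b: Bystander: a second bowl like tin_a, on the robot's side of the box; origin at the centre of its underside.
- float_bowl: Bystander: small aluminium cup, 56 mm across, 26 mm high, lying inside the parts box; origin at the centre of its underside.
- brass_plug: Bystander: brass cylinder, 22 mm across and 22 mm high, standing beyond the box; origin at the centre of its underside.
- spray_can: Bystander: can 60 mm across and 170 mm high, on the right; origin at the centre of its underside.
- carburettor: Bystander: aluminium carburettor bank, 60 x 160 x 75 mm, on a 40 mm timber on the left; origin at the centre of its underside.

How it is judged:
By the outcome, as a careful person would: the job done as asked, in the order asked, and still so for the second after the job is handed in, with the robot touching nothing.
It also fails if it takes over 51 s, if anything falls off the work surface, if the arm or the gripper's body presses on something with over 40 N, if the wrist force passes 120 N, or if a joint passes its speed limit or range.

### The arm

A 7-joint arm with a two-finger parallel gripper is mounted at the origin on the work surface. World frame = base frame: x ahead of the robot, y to its left, z up, the work surface at z = 0. Lengths are in mm, angles in rad, forces in N, time in s.
With the tool pointing down it reaches from about 400 to 750 mm from the base axis. Payload 19.5 kg.
Tool frame: the origin (TCP) lies at the very end of the fingers, on their centre line; the grasp point (between the pads) lies 19 mm behind it; z points along the fingers, y is the line along which they close (so a half turn about z gives the same grasp; the last joint's range is limited). The gripper opens to 85 mm and grips with 20 to 120 N. Pads are 22 mm wide; open, the fingers measure 114 mm over their backs; the gripper's body (76 mm by 85 mm) begins 54 mm behind the grasp point. The pads swing forward as they close: fully open they stand 13 mm farther back than shut.
Start: joints at [1.233, 0.707, -0.028, 1.485, 0.022, 0.951, -0.075], TCP at [167.609, -550.002, 231.268] pointing down, gripper open.
Joint ranges: [-2.71, 2.71], [-0.32, 2.16], [-1.57, 1.52], [0, 2.45], [-1.46, 4.6], [0, 2.02], [-2.83, 2.83]. Speed limits (rad/s): [1.89, 1.89, 2.57, 2.57, 3.01, 3.01, 3.01].

### API

Orientations are given as a 3x3 rotation matrix whose columns are the frame's x, y, z axes.
In Python, from cell import r, optics, job, observe gives the robot as it stands (r), with the cameras (optics), the job (job) and the readings as plain functions.
- The arm moves only by the shell command python3 steer.py 'ROWS' [FORCE]. ROWS is a JSON list of rows, 1 to 8 of them, each of 5 numbers: dx, dy, dz in mm, then a turn about the tool's z in rad, then the opening from 0.0 (shut) to 1.0 (fully open); each row is the pose to reach, as a shift and turn from the pose commanded when the command began, along the tool's axes at that moment; what a row does not reach only later rows make up. A row lasts 1/12 s, in which the tool goes at most 41.7 mm and 0.125 rad, less where a joint would pass 70% of its speed; a pose out of reach is approached as far as the arm can. The fingers move at their own pace and stop on an object; FORCE is the grip in N (left out, the last holds). Time passes only in rows, so rows that do not move let the fingers close. It prints the time, the measured TCP pose, the force, the opening and the grip force at its end. Input that does not fit is refused with a message, and nothing moves.
- observe(): the state, without advancing time (a new reading comes with each control period).
- optics.grab_frame(name): name is "side" or "top" or "wrist"; returns a dict with "img" (400x640x3 uint8, blue, green, red), "K" (3x3 intrinsics, pixels), "eye" and "orientation" of the camera in the world. Camera axes: x right, y up, looking along -z (the intrinsics and any distortion apply to the point x, -y, -z); pixel columns grow to the right and rows downward; lengths in mm; the calibration is good to about 2 mm. A picture is of the moment at which its call begins. There is no depth.
- job.job_done(): hands the job in; it is judged then, once.
The state is a dict: "t": time; "joint_pos": joint angles; "joint_vel": joint speeds; "tau": joint torques, N m; "tool_pos": TCP position; "orientation": TCP orientation; "wrist_force": force on the tool from outside, world axes, zero at the start; "ft_torque": the same for the moment, N m; "grip_width": opening from 0.0 (shut) to 1.0 (fully open); "finger_force": force on a finger pad.
Only numpy, scipy, OpenCV 4.12 (cv2) and the standard library are available. Lean on these libraries where they do the work, as an engineer would, in place of code of your own. Each camera call takes 0.05 s, during which the arm holds its last target. There are 200 camera calls.

## Working session

There is one attempt and no reset: what is moved stays moved. The work goes in short steps, Python scripts to look and compute and a shell command to move; the robot and the scene stay as the last step left them, time stands still between calls to the robot, and variables do not carry over. Pictures are saved under pics/ and viewed, at most 10 in all, crops included, and the job is handed in when it is done.

```bash
ls; mkdir -p pics
cat > h.py <<'E'
import numpy as np, cv2
from cell import r, optics, job, observe
def shot(n,name):
    f=optics.grab_frame(n); cv2.imwrite(f'pics/{name}.png',f['img']); np.savez(f'pics/{name}.npz',K=f['K'],e=f['eye'],o=f['orientation'])
    return f
def atz(name,u,v,z):
    d=np.load(f'pics/{name}.npz'); p=np.linalg.inv(d['K'])@[u,v,1]; w=d['o']@[p[0],-p[1],-p[2]]
    e=d['e']; return e+w*(z-e[2])/w[2]
def proj(name,P):
    d=np.load(f'pics/{name}.npz'); q=d['o'].T@(np.array(P)-d['e']); p=d['K']@[q[0],-q[1],-q[2]]; return p[:2]/p[2]
E
python3 - <<'E'
from h import *
for n in('top','side'):
    f=shot(n,n+'0'); print(f['K'],f['eye'],f['orientation'],[k for k in f])
o=observe(); print(o['tool_pos'],o['orientation'],o['t'],o['grip_width'])
E
```

```text
cell.py
pics
steer.py
[[462.82909204   0.         324.12243907]
 [  0.         462.82909204 196.89377375]
 [  0.           0.           1.        ]] [ 349.06581843   24.57198538 1429.10663265] [[ 0.01725899  0.99226778 -0.12290967]
 [-0.99983736  0.01648462 -0.0073145 ]
 [-0.00523183  0.12301592  0.99239091]] ['img', 'K', 'eye', 'orientation']
[[469.37580799   0.         316.75898288]
 [  0.         469.37580799 199.58106553]
 [  0.           0.           1.        ]] [ 450.04691967 -803.91208439 1048.94404977] [[ 9.95839514e-01  6.80633316e-02 -6.05891588e-02]
 [-9.11242486e-02  7.42461102e-01 -6.63662477e-01]
 [-1.85985665e-04  6.66422460e-01  7.45574322e-01]] ['img', 'K', 'eye', 'orientation']
[ 167.529878   -549.81985558  230.89465877] [[ 9.56579821e-01  2.91470320e-01 -3.13495425e-04]
 [ 2.91470485e-01 -9.56579422e-01  8.75051149e-04]
 [-4.48318339e-05 -9.28430935e-04 -9.99999568e-01]] 0.1 0.9975541406225223
```

View pics/top0.png

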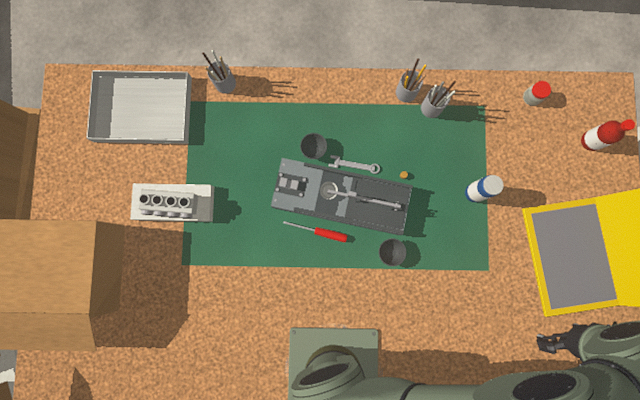

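View pics/side0.png

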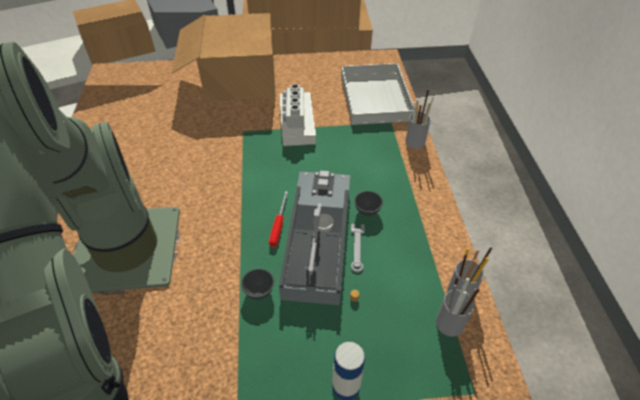

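The top view shows the box at about (342,196), with the keeper at the left end near (292,186) and the bar from about (335,188) to (400,207). The robot is on the near (bottom) side. I need enlarged crops.

Run:
```python
import cv2
a=cv2.imread('pics/top0.png')[145:245,262:422]; cv2.imwrite('pics/top0c.png',cv2.resize(a,(800,500),interpolation=cv2.INTER_CUBIC))
a=cv2.imread('pics/side0.png')[165:310,260:380]; cv2.imwrite('pics/side0c.png',cv2.resize(a,(480,580),interpolation=cv2.INTER_CUBIC))
```

```text
(no output)
```

View pics/top0c.png

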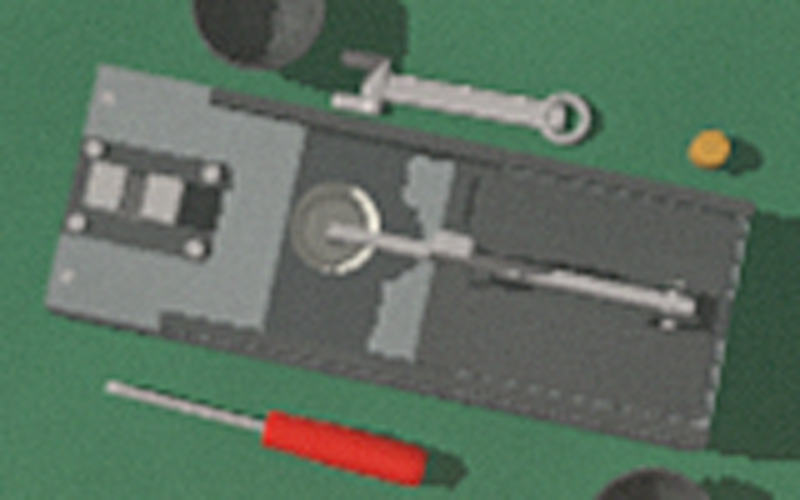

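View pics/side0c.png

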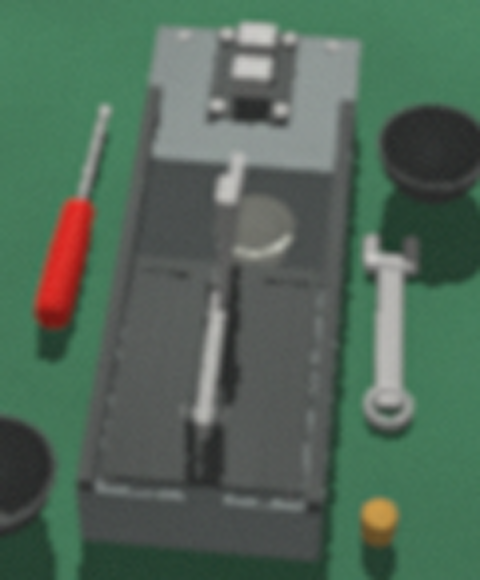

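The crops show the lips at (106,186) and (163,198) in the top crop, set towards +y on the plate. The tab top is at (455,244), the tooth end at (330,231) and the bracket at (685,300).

Run:
```python
from h import *
T=lambda u,v,z: atz('top0',262+(u+.0)/5,145+v/5,z)
S=lambda u,v,z: atz('side0',260+u/4,165+v/4,z)
c={k:T(*k) for k in [(98,66,60),(46,308,60),(752,206,70),(705,447,70)]}
for k in c: print(k,c[k].round(1))
v=list(c.values()); a=(v[0]+v[1])/2; b=(v[2]+v[3])/2; y=(a-b)[:2]; L=np.hypot(*y); print('len',L,'w',np.hypot(*(v[0]-v[1])[:2]),np.hypot(*(v[2]-v[3])[:2]))
yh=y/L; xh=np.array([yh[1],-yh[0]]); cen=((a+b)/2)[:2]; print('yaw',np.degrees(np.arctan2(-yh[0],yh[1])),cen)
def bx(n,p): 
    d=p[:2]-cen; print(n,p.round(1),'box',round(d@xh,1),round(d@yh,1))
bx('tab top T',T(455,244,148)); bx('tab top S',S(228,188,148))
bx('lip far',T(106,186,82)); bx('lip near',T(163,198,82))
for k in [(84,186),(127,188),(142,195),(186,202)]: bx('lip edge',T(*k,82))
for k in [(95,148),(78,222),(212,173),(195,247)]: bx('bolt',T(*k,62))
bx('lipS far',S(257,33,82)); bx('lipS near',S(252,67,82))
bx('bracket top',T(685,300,107)); bx('tooth end top',T(330,231,103))
for k in [(160,30),(360,40)]: bx('cornS',S(*k,60))
for k in [(82,482),(325,500)]: bx('cornS',S(*k,70))
```

```text
(98, 66, 60) [634.  164.8  60. ]
(46, 308, 60) [486.9 191.6  60. ]
(752, 206, 70) [ 553.7 -226.5   70. ]
(705, 447, 70) [ 410.6 -198.2   70. ]
len 398.31733481273307 w 149.4718693710814 145.8413936388024
yaw -11.337056232758247 [521.30351084 -17.07516809]
tab top T [517.8 -46.4 148. ] box 2.3 -29.5
tab top S [520.  -43.7 148. ] box 4.0 -26.4
lip far [557.5 155.8  82. ] box 1.5 176.6
lip near [550.9 122.   82. ] box 1.7 142.2
lip edge [557.3 168.8  82. ] box -1.2 189.3
lip edge [556.5 143.4  82. ] box 3.0 164.3
lip edge [552.5 134.4  82. ] box 0.8 154.7
lip edge [548.8 108.4  82. ] box 2.3 128.4
bolt [583.5 165.   62. ] box 25.2 190.7
bolt [538.6 173.8  62. ] box -20.6 190.6
bolt [569.5  94.5  62. ] box 25.3 118.9
bolt [524.7 103.7  62. ] box -20.4 119.0
lipS far [559.7 157.1  82. ] box 3.4 178.3
lipS near [552.6 123.3  82. ] box 3.1 143.8
bracket top [ 492.9 -180.9  107. ] box 4.4 -166.2
tooth end top [530.1  23.4 103. ] box 0.6 41.4
cornS [490.5 188.7  60. ] box -70.6 195.7
cornS [637.5 164.7  60. ] box 78.1 201.1
cornS [ 417.6 -200.4   70. ] box -65.7 -200.2
cornS [ 561.4 -226.1   70. ] box 80.4 -197.0
```

Box yaw is −11.3°, and the bolts put the plate middle at box y≈155, as expected. The notch middle is at about y=160, so latched travel should be about 0.124–0.126. The tab is at about (518,−46). I'm moving over it now, with the fingers closing along box x.

```bash
python3 steer.py '[[35,-28,0,-0.1,1],[70,-55,0,-0.2,1],[105,-83,0,-0.3,1],[140,-110,0,-0.4,1],[175,-138,0,-0.5,1],[210,-165,0,-0.6,1],[245,-193,0,-0.7,1],[245,-193,0,-0.7,1]]' 30
python3 - <<'E'
from h import *
cen=np.array([521.30,-17.08]);a=np.radians(-11.34);xh=np.array([np.cos(a),np.sin(a)]);yh=np.array([-np.sin(a),np.cos(a)])
open('h.py','a').write('''
cen=np.array([521.30,-17.08]);a=np.radians(-11.34);xh=np.array([np.cos(a),np.sin(a)]);yh=np.array([-np.sin(a),np.cos(a)])
def st(bxy=None,z=None):
    o=observe(); R=o['orientation'];p=np.array(o['tool_pos']); d=p[:2]-cen
    print('t',o['t'],'z',p[2].round(1),'box',(d@xh).round(1),(d@yh).round(1),'F',np.round(o['wrist_force'],1),'grip',round(o['grip_width'],3),np.round(o['finger_force'],1))
    if bxy is not None:
        t=np.append(cen+xh*bxy[0]+yh*bxy[1],z); w=np.arctan2(xh[1],xh[0])-np.arctan2(R[1,1],R[0,1])
        print('go tool',(R.T@(t-p)).round(1),'turn',round(-w,3), 'box x,y in tool', (R.T@np.append(xh,0)).round(3),(R.T@np.append(yh,0)).round(3))
''')
import importlib,h; importlib.reload(h); h.st((2.6,-29.5),230)
E
```

```text
t: 0.77
tool_pos: [348.0, -290.0, 231.4]
orientation: [[0.535, 0.845, 0.001], [0.845, -0.535, 0.001], [0.002, -0.0, -1.0]]
wrist_force: [0.2, 0.2, 1.0]
grip_width: 1.0
finger_force: 0.0
t 0.7667 z 231.4 box -116.3 -301.7 F [0.2 0.2 1. ] grip 1.0 0.0
go tool [296.7  13.5   1.9] turn -0.366 box x,y in tool [0.358 0.934 0.001] [ 0.934 -0.358  0.002]
```

```bash
python3 steer.py '[[38,2,0,-0.06,1],[76,4,0,-0.12,1],[114,6,0,-0.18,1],[152,8,0,-0.24,1],[190,10,0,-0.3,1],[228,12,0,-0.366,1],[266,13,0,-0.366,1],[296,13.5,0,-0.366,1]]'>/dev/null;python3 steer.py '[[0,0,0,0,1],[0,0,0,0,1]]'>/dev/null
python3 - <<'E'
from h import *
st((2.6,-29.5),230)
shot('wrist','w1')
for n in('w1',):
  P=np.append(cen+xh*2.6+yh*-29.5,148); print(proj('w1',P),proj('w1',np.append(cen+xh*2.6+yh*42,103)))
E
```

```text
t 1.6 z 230.8 box 3.8 -34.5 F [ 0.2 -0.5  0.4] grip 0.999 0.0
go tool [ 4.9 -1.2  0.9] turn -0.009 box x,y in tool [ 0.009  1.    -0.001] [ 1.    -0.009  0.   ]
[317.1813062  199.77771234] [316.69685351 106.79169709]
```

View pics/w1.png

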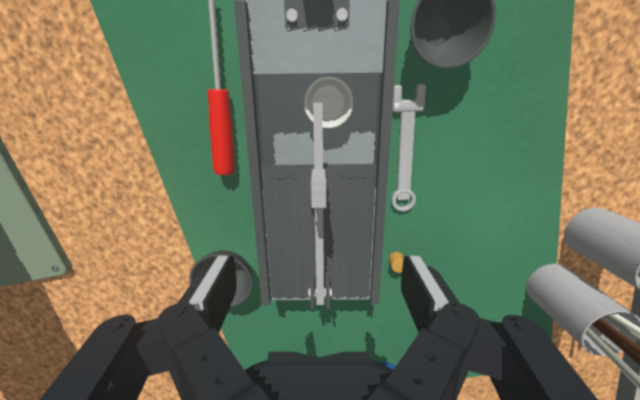

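The wrist view shows the bar along x≈319, the tooth end at row 103, the tab at rows 168–208, and the bracket at about (320,293). I'll compare these with the predicted positions.

Run:
```python
from h import *
d=np.load('pics/w1.npz'); print(d['e'],d['o'].round(2),d['K'][0,0])
B=lambda x,y,z: np.append(cen+xh*x+yh*y,z)
def inv(u,v,z):
    p=atz('w1',u,v,z)[:2]-cen; return (p@xh).round(1),(p@yh).round(1)
print('tab top front edge',inv(319,168,148),'tooth end',inv(318,103,103),'bracket top rear',inv(320,303,107),'box rear corners',inv(262,303,70),inv(378,303,70),'deck edge',inv(252,72,60),inv(385,72,60))
for y in(-18.5,-40.5): print([proj('w1',B(2.6,y,z)).round(0) for z in(148,103)])
a=cv2.imread('pics/w1.png')[90:310,240:400]; cv2.imwrite('pics/w1c.png',cv2.resize(a,(432,594),interpolation=cv2.INTER_CUBIC))
```

```text
[535.42759087  32.09184516 374.0948175 ] [[ 0.98  0.19  0.07]
 [-0.2   0.93  0.32]
 [-0.   -0.33  0.94]] 292.2169375043251
tab top front edge (np.float64(4.3), np.float64(-2.8)) tooth end (np.float64(3.8), np.float64(45.2)) bracket top rear (np.float64(4.4), np.float64(-165.3)) box rear corners (np.float64(-68.6), np.float64(-194.7)) (np.float64(77.4), np.float64(-195.7)) deck edge (np.float64(-61.4), np.float64(74.0)) (np.float64(70.3), np.float64(73.0))
[array([317., 187.]), array([317., 173.])]
[array([317., 212.]), array([317., 195.])]
```

View pics/w1c.png

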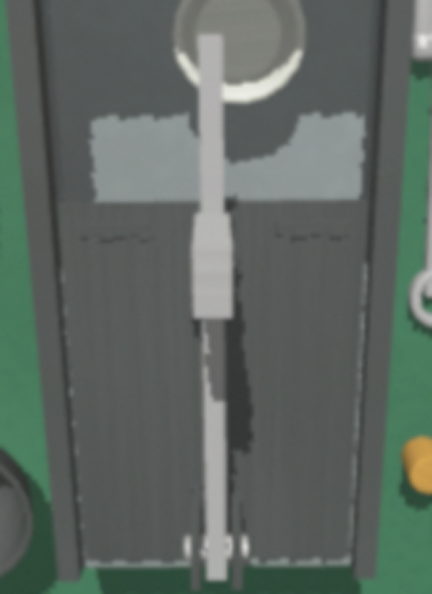

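The camera is on the +y side, so the tab's top face spans rows 182–208. The cameras agree to within about 4 mm, so I'll use tab box (3.4, −27.5). Descending and gripping now.

```bash
python3 steer.py '[[6.9,-0.4,20,-0.009,1],[6.9,-0.4,50,-0.009,0.6],[6.9,-0.4,80,-0.009,0.6],[6.9,-0.4,105,-0.009,0.6],[6.9,-0.4,117.5,-0.009,0.6],[6.9,-0.4,117.5,-0.009,0.4],[6.9,-0.4,117.5,-0.009,0.3],[6.9,-0.4,117.5,-0.009,0.3]]' 25; python3 steer.py '[[0,0,0,0,0.2],[0,0,0,0,0.15],[0,0,0,0,0.1],[0,0,0,0,0],[0,0,0,0,0],[0,0,0,0,0]]'; python3 -c "
from h import *
st((3.4,-27.5),113)"
```

```text
t: 2.32
tool_pos: [519.3, -46.7, 114.9]
orientation: [[0.2, 0.98, 0.001], [0.98, -0.2, -0.0], [0.0, 0.001, -1.0]]
wrist_force: [0.7, -1.4, 0.1]
grip_width: 0.3
finger_force: 0.0
t: 2.82
tool_pos: [519.4, -46.3, 114.6]
orientation: [[0.199, 0.98, 0.001], [0.98, -0.199, -0.0], [-0.0, 0.001, -1.0]]
wrist_force: [-1.5, -0.8, 10.1]
grip_width: 0.136
finger_force: 27.3
t 2.8167 z 114.6 box 3.8 -29.0 F [-1.5 -0.8 10.1] grip 0.136 27.3
go tool [ 1.5 -0.4  1.6] turn -0.002 box x,y in tool [0.002 1.    0.001] [ 1.    -0.002 -0.   ]
```

```bash
python3 steer.py '[[-0.6,0,-2,0,0],[-1.2,0,-4,0,0],[-2,0,-6.5,0,0],[-3,0,-9.3,0,0],[-4.2,0,-12.5,0,0],[-5.4,0,-16,0,0],[-5.8,0,-17,0,0],[-5.8,0,-17,0,0]]' 30; python3 -c "
from h import *
st()"; python3 steer.py '[[4,0,0,0,0],[10,0,0,0,0],[18,0,0,0,0],[26,0,0,0,0],[34,0,0,0,0],[40,0,0,0,0],[44,0,0,0,0],[45,0,0,0,0]]'
python3 - <<'E'
from h import *
st()
B=lambda x,y,z: np.append(cen+xh*x+yh*y,z)
f=shot('side','s2');a=f['img'][165:310,260:380]; cv2.imwrite('pics/s2c.png',cv2.resize(a,(480,580),interpolation=cv2.INTER_CUBIC))
E
```

```text
t: 3.48
tool_pos: [518.1, -52.1, 131.1]
orientation: [[0.199, 0.98, 0.001], [0.98, -0.199, -0.0], [0.0, 0.001, -1.0]]
wrist_force: [4.9, -3.0, -5.8]
grip_width: 0.134
finger_force: 29.4
t 3.4833 z 131.1 box 3.7 -34.9 F [ 4.9 -3.  -5.8] grip 0.134 29.4
t: 4.15
tool_pos: [527.0, -6.9, 130.8]
orientation: [[0.198, 0.98, 0.0], [0.98, -0.198, 0.0], [0.0, 0.0, -1.0]]
wrist_force: [4.3, -2.1, -3.4]
grip_width: 0.132
finger_force: 29.6
t 4.15 z 130.8 box 3.6 11.1 F [ 4.3 -2.1 -3.4] grip 0.132 29.6
```

View pics/s2c.png

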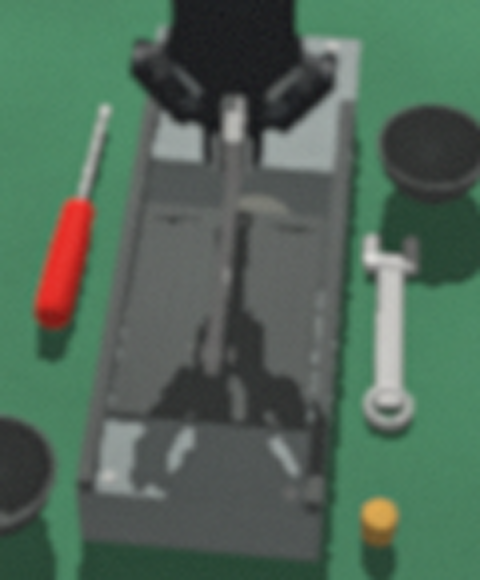

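The lid follows the tab: its rear edge moved up to row ~420 and the bar is held up. Travel is about 46 mm. I'll continue to about 105.

```bash
python3 steer.py '[[5,0,0,0,0],[14,0,0,0,0],[24,0,0,0,0],[34,0,0,0,0],[44,0,0,0,0],[52,0,0,0,0],[57,0,0,0,0],[59,0,0,0,0]]' >/dev/null; python3 steer.py '[[0,0,0,0,0],[0.4,0,1,0,0],[0.8,0,2,0,0],[1.1,0,3,0,0],[1.4,0,4,0,0]]'; python3 -c "
from h import *
st()"
```

```text
t: 5.28
tool_pos: [538.7, 51.4, 126.7]
orientation: [[0.199, 0.98, -0.0], [0.98, -0.199, 0.0], [0.0, -0.0, -1.0]]
wrist_force: [-1.1, 1.6, 1.3]
grip_width: 0.14
finger_force: 30.1
t 5.2833 z 126.7 box 3.6 70.6 F [-1.1  1.6  1.3] grip 0.14 30.1
```

```bash
for i in 1 2; do python3 steer.py '[[0.1,0,0.25,0,0],[0.2,0,0.5,0,0],[0.2,0,0.5,0,0]]' | grep -E "pos|wrist"; done
```

```text
tool_pos: [538.7, 51.6, 126.2]
wrist_force: [-1.2, 0.9, -0.1]
tool_pos: [538.8, 51.8, 125.7]
wrist_force: [-2.6, -0.1, 0.2]
```

```bash
python3 steer.py '[[0.1,0,0.25,0,0],[0.2,0,0.5,0,0],[0.2,0,0.5,0,0]]' | grep -E "pos|wrist"
```

```text
tool_pos: [538.8, 52.0, 125.2]
wrist_force: [-2.8, -0.2, -0.4]
```

```bash
python3 steer.py '[[0.1,0,0.25,0,0],[0.2,0,0.5,0,0],[0.2,0,0.5,0,0]]' | grep -E "pos|wrist"
```

```text
tool_pos: [538.9, 52.2, 124.7]
wrist_force: [-4.1, -1.5, -0.2]
```

```bash
for i in 1; do python3 steer.py '[[0.1,0,0.3,0,0],[0.1,0,0.3,0,0]]' | grep -E "pos|wrist"; done; python3 -c "
from h import *
import time
st()"
```

```text
tool_pos: [538.9, 52.4, 124.5]
wrist_force: [-4.1, -0.8, 0.6]
t 6.45 z 124.5 box 3.6 71.6 F [-4.1 -0.8  0.6] grip 0.132 30.2
```

```bash
python3 steer.py '[[0.1,0,0.3,0,0],[0.1,0,0.3,0,0]]' | grep -E "pos|wrist"
```

```text
tool_pos: [538.9, 52.4, 124.4]
wrist_force: [-5.7, -1.7, 5.9]
```

```bash
python3 steer.py '[[0.1,0,0.3,0,0],[0.1,0,0.3,0,0]]' | grep -E "pos|wrist"
```

```text
tool_pos: [539.0, 52.5, 124.3]
wrist_force: [-7.3, -2.3, 10.0]
```

The tooth is resting on the lip: Fz rises at about the expected height. I'll ease off, release, and raise.

```bash
python3 steer.py '[[0,0,-0.5,0,0],[0,0,-0.5,0,0.2],[0,0,-0.5,0,0.3],[0,0,-0.5,0,0.5],[0,0,-0.5,0,0.6],[0,0,-0.5,0,0.6]]' ; python3 steer.py '[[0,0,-5,0,0.6],[0,0,-20,0,0.6],[0,0,-45,0,0.6],[0,0,-65,0,0.6],[-20,0,-70,0,0.4],[-55,0,-70,0,0.2],[-95,0,-70,0,0],[-135,0,-70,0,0]]'
python3 - <<'E'
from h import *
st((3.6,-98),100)
f=shot('wrist','w2')
a=f['img'][0:310,240:400]; cv2.imwrite('pics/w2c.png',f['img'])
E
```

```text
t: 7.28
tool_pos: [539.2, 52.7, 124.4]
orientation: [[0.199, 0.98, 0.0], [0.98, -0.199, 0.0], [0.0, 0.0, -1.0]]
wrist_force: [-0.1, 0.5, -0.1]
grip_width: 0.603
finger_force: 0.0
t: 7.95
tool_pos: [511.8, -80.9, 195.0]
orientation: [[0.197, 0.98, 0.001], [0.98, -0.197, -0.0], [0.0, 0.001, -1.0]]
wrist_force: [1.3, -0.7, -0.5]
grip_width: 0.035
finger_force: 0.0
t 7.95 z 195.0 box 3.2 -64.4 F [ 1.3 -0.7 -0.5] grip 0.035 0.0
go tool [-33.6   0.3  94.9] turn -0.001 box x,y in tool [0.001 1.    0.001] [ 1.    -0.001  0.   ]
```

View pics/w2c.png

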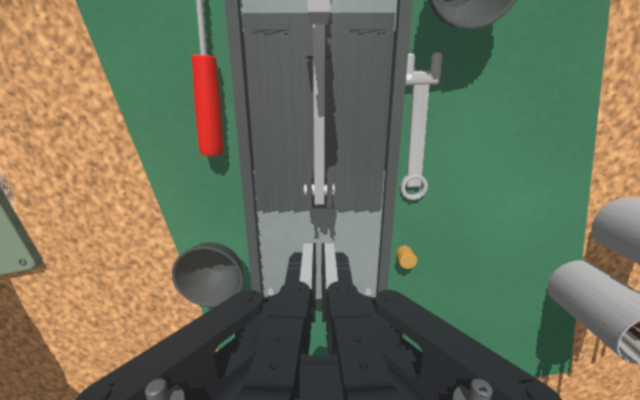

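The tab is released and the bar rests raised. The bracket is at about (319,200), ahead of the closed fingers at (319,255). I'll back up, descend behind it, then approach gently.

```bash
python3 steer.py '[[-15,0,0,0,0],[-28,0,15,0,0],[-28,0,45,0,0],[-28,0,75,0,0],[-28,0,98,0,0],[-28,0,108,0,0],[-28,0,108,0,0],[-28,0,108,0,0]]' >/dev/null; python3 -c "
from h import *
st()"; python3 steer.py '[[0.5,0,0,0,0],[1,0,0,0,0],[1.5,0,0,0,0],[2,0,0,0,0],[2.5,0,0,0,0],[3,0,0,0,0]]'>/dev/null; python3 -c "
from h import *
st()"; python3 steer.py '[[0.5,0,0,0,0],[1,0,0,0,0],[1.5,0,0,0,0],[2,0,0,0,0]]' >/dev/null; python3 -c "
from h import *
st()"; python3 steer.py '[[0.5,0,0,0,0],[1,0,0,0,0],[1.5,0,0,0,0],[2,0,0,0,0]]'>/dev/null; python3 -c "
from h import *
st()
shot('side','s3')"
```

```text
t 8.6667 z 87.1 box 3.6 -91.0 F [ 0.7 -0.4 -0.1] grip 0.003 0.0
t 9.1667 z 86.6 box 3.5 -88.1 F [ 0.  -0.4 -0.5] grip 0.002 0.0
t 9.5 z 86.4 box 3.4 -86.1 F [-0.6  1.2 -0.3] grip 0.001 0.0
t 9.8333 z 86.4 box 3.4 -84.1 F [ 0.3 -0.1  0.3] grip 0.002 0.0
```

```bash
cat >> h.py <<'E'
def fy(): 
    o=observe(); d=np.array(o['tool_pos'])[:2]-cen; print('t',round(o['t'],2),'y',(d@yh).round(2),'Fy',(np.array(o['wrist_force'])[:2]@yh).round(1))
E
python3 steer.py '[[0.5,0,0,0,0],[1,0,0,0,0],[1.5,0,0,0,0],[2,0,0,0,0],[2.5,0,0,0,0],[3,0,0,0,0]]'>/dev/null; python3 -c "
from h import *
fy()"; python3 steer.py '[[0.5,0,0,0,0],[1,0,0,0,0],[1.5,0,0,0,0],[2,0,0,0,0]]' >/dev/null; python3 -c "
from h import *
fy()"; python3 steer.py '[[0.5,0,0,0,0],[1,0,0,0,0],[1.5,0,0,0,0],[2,0,0,0,0]]'>/dev/null; python3 -c "
from h import *
fy()
shot('side','s4')
a,b=[cv2.imread(f'pics/{k}.png').astype(float) for k in('s3','s4')]
B=lambda x,y,z: np.append(cen+xh*x+yh*y,z)
p=proj('s4',B(3.5,75,148)); print(p)
x,y=p.round().astype(int)
A=cv2.imread('pics/s4.png')[y-75:y+75,x-60:x+60]; cv2.imwrite('pics/s4c.png',cv2.resize(A,(480,600),interpolation=cv2.INTER_CUBIC))"
```

```text
t 10.38 y -81.13 Fy -0.7
t 10.72 y -79.44 Fy -3.3
t 11.05 y -77.2 Fy -3.0
[320.85575086 183.04466017]
```

View pics/s4c.png

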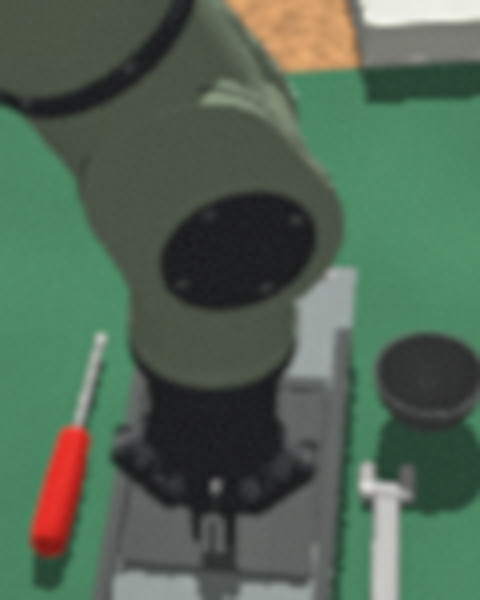

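In this view the arm hides the bar, and the fingers sit against the bracket. Contact was at y≈−80.7 with a push of about 3 N, so travel is about 107 mm. I'll push on gently and track progress with the force and the top camera.

```bash
python3 -c "
from h import *
shot('top','t1')"; python3 steer.py '[[0.6,0,0,0,0],[1.2,0,0,0,0],[1.8,0,0,0,0],[2.4,0,0,0,0],[3,0,0,0,0],[3.6,0,0,0,0],[4.2,0,0,0,0]]'>/dev/null; python3 -c "
from h import *
fy()"; python3 steer.py '[[0.6,0,0,0,0],[1.2,0,0,0,0],[1.8,0,0,0,0],[2.4,0,0,0,0],[3,0,0,0,0]]' >/dev/null; python3 -c "
from h import *
fy()
shot('top','t2')
B=lambda x,y,z: np.append(cen+xh*x+yh*y,z)
ims=[]
for k in('t1','t2'):
    p=proj(k,B(3.5,100,120)); print(p); im=cv2.imread(f'pics/{k}.png'); x,y=p.astype(int); ims.append(cv2.resize(im[y-30:y+30,x-60:x+40],(800,480)[:2] and (500,300),interpolation=cv2.INTER_CUBIC))
cv2.imwrite('pics/t12.png',np.vstack(ims))"
```

```text
t 11.73 y -72.91 Fy -2.9
t 12.15 y -69.94 Fy -3.2
[308.21936561 185.11081024]
[308.21936561 185.11081024]
```

View pics/t12.png

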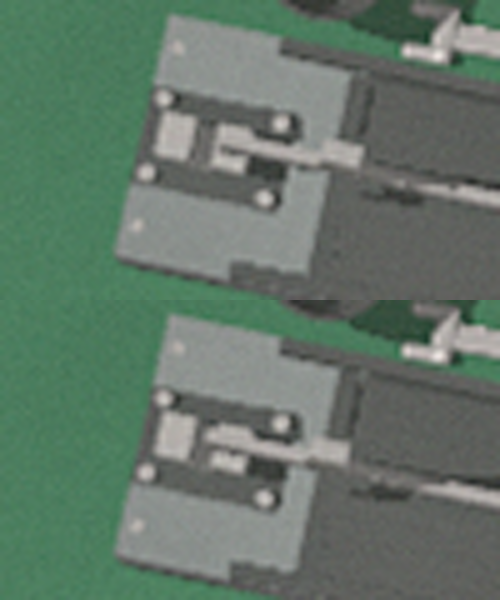

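The top camera sees the latch clearly. The bar's tip has moved from column 215 to 203 and is now at the rear edge of the first lip; the far lip begins at column 195. I'll push on in fine steps, tracking the tab with template matching.

```bash
cat >> h.py <<'E'
def trk(name,ref='t2'):
    # subpixel shift of the tab patch against ref
    up=lambda k: cv2.resize(cv2.imread(f'pics/{k}.png')[150:230,240:380],None,fx=10,fy=10,interpolation=cv2.INTER_CUBIC)
    c=(308-60+330/5-240)*10, (185-30+150/5-150)*10   # tab in t2 (crop col 330,row 150)
    x,y=map(int,c); T=up(ref)[y-40:y+40,x-70:x+60]
    m=cv2.matchTemplate(up(name),T,cv2.TM_CCOEFF_NORMED); _,s,_,l=cv2.minMaxLoc(m); print(name,'shift px',(l[0]-x+70)/10,(l[1]-y+40)/10,round(s,3))
def step(n): fy(); shot('top',n); trk(n)
E
python3 -c "
from h import *
trk('t1')"
python3 steer.py '[[0.6,0,0,0,0],[1.2,0,0,0,0],[1.8,0,0,0,0],[2.4,0,0,0,0],[3,0,0,0,0]]' >/dev/null; python3 -c "
from h import *
step('t3')"; python3 steer.py '[[0.4,0,0,0,0],[0.8,0,0,0,0],[1.2,0,0,0,0],[1.2,0,0,0,0]]' >/dev/null; python3 -c "
from h import *
step('t4')"; python3 steer.py '[[0.4,0,0,0,0],[0.8,0,0,0,0],[1.2,0,0,0,0],[1.2,0,0,0,0]]' >/dev/null; python3 -c "
from h import *
step('t5')"
```

```text
t1 shift px 2.6 0.6 0.93
t 12.62 y -66.91 Fy -2.7
t3 shift px -0.7 -0.1 0.969
t 13.0 y -65.66 Fy -2.2
t4 shift px -1.0 -0.2 0.944
t 13.38 y -64.12 Fy 0.6
t5 shift px -2.6 0.1 0.826
```

The tab jumped about 1.1 px beyond the push and the force vanished, so the bar appears to have dropped. I'll settle, then check.

```bash
python3 steer.py '[[0,0,0,0,0],[0,0,0,0,0],[0,0,0,0,0]]' >/dev/null; python3 -c "
from h import *
step('t6')
B=lambda x,y,z: np.append(cen+xh*x+yh*y,z)
p=lambda tr,th: proj('t2',B(3.5,-164+tr+135*np.cos(th)-53*np.sin(th),95+135*np.sin(th)+53*np.cos(th)))
a=p(114.5,.07)
for q in [(107.2,.07),(119,.07),(120.3,.07),(120.3,.05),(120.3,.03),(120.3,0),(121.5,0)]: print(q,(p(*q)-a).round(2))
"
```

```text
t 13.68 y -64.46 Fy -0.8
t6 shift px -2.7 0.1 0.826
(107.2, 0.07) [2.57 0.55]
(119, 0.07) [-1.58 -0.34]
(120.3, 0.07) [-2.04 -0.44]
(120.3, 0.05) [-2.44 -0.39]
(120.3, 0.03) [-2.81 -0.33]
(120.3, 0) [-3.34 -0.24]
(121.5, 0) [-3.76 -0.33]
```

```bash
python3 steer.py '[[-4,0,0,0,0],[-12,0,0,0,0],[-20,0,0,0,0],[-20,0,-30,0,0],[-20,0,-65,0,0],[-20,0,-100,0,0],[-45,0,-120,0,0],[-80,0,-120,0,0]]' >/dev/null; python3 steer.py '[[-40,0,-20,0,0],[-80,0,-40,0,0],[-120,0,-60,0,0],[-155,0,-60,0,0],[-185,0,-60,0,0],[-185,0,-60,0,0]]' | head -2
python3 - <<'E'
from h import *
shot('top','t7'); shot('side','s7')
# tab patch matching: initial level bar vs now
def m(ref,new,c,hw,win):
    u=10; up=lambda k:cv2.resize(cv2.imread(f'pics/{k}.png'),None,fx=u,fy=u,interpolation=cv2.INTER_CUBIC)
    A=up(ref);N=up(new); x,y=[int(v*u) for v in c]; h,w=hw[1]*u,hw[0]*u
    T=A[y-h:y+h,x-w:x+w]; x0,y0,x1,y1=[v*u for v in win]
    r_=cv2.matchTemplate(N[y0:y1,x0:x1],T,cv2.TM_CCOEFF_NORMED); _,s,_,l=cv2.minMaxLoc(r_)
    return (l[0]+x0+w)/u,(l[1]+y0+h)/u,s
B=lambda x,y,z: np.append(cen+xh*x+yh*y,z)
ct=(262+455/5,145+244/5); cs=(260+228/4,165+188/4)
for ref,new,c,hw,win in [('top0','t7',ct,(5,4),(295,165,350,205)),('side0','s7',cs,(4,5),(300,165,345,225))]:
    res=m(ref,new,c,hw,win); d=np.array(res[:2])-c; print(new,res,'shift',d.round(2))
    for tr,th in [(118,0),(120,0),(122,0),(124,0),(120,.03),(120,.07)]:
        q=lambda t,a: proj(new,B(3.5,-164+t+135*np.cos(a)-53*np.sin(a),95+135*np.sin(a)+53*np.cos(a)))
        print(tr,th,(q(tr,th)-q(0,0)).round(2))
E
```

```text
t: 14.9
tool_pos: [455.7, -348.2, 266.1]
t7 (311.2, 184.9, 0.8850269913673401) shift [-41.8  -8.9]
118 0 [-41.27  -8.9 ]
120 0 [-41.97  -9.05]
122 0 [-42.66  -9.2 ]
124 0 [-43.36  -9.35]
120 0.03 [-41.44  -9.14]
120 0.07 [-40.66  -9.24]
s7 (336.0, 193.7, 0.6758426427841187) shift [ 19.  -18.3]
118 0 [  4.7  -33.49]
120 0 [  4.77 -34.02]
122 0 [  4.84 -34.55]
124 0 [  4.92 -35.08]
120 0.03 [  4.72 -34.63]
120 0.07 [  4.64 -35.39]
```

Run:
```python
from h import *
u=10
def up(k,x0,y0,x1,y1): return cv2.resize(cv2.imread(f'pics/{k}.png')[y0:y1,x0:x1],None,fx=u,fy=u,interpolation=cv2.INTER_CUBIC)
for b in [(311,203,323,220),(312,206,322,216),(313,200,322,218)]:   # tab in side0
    T=up('side0',*b); N=up('s7',308,160,336,200)
    m=cv2.matchTemplate(N,T,cv2.TM_CCOEFF_NORMED); _,s,_,l=cv2.minMaxLoc(m); print('shift',l[0]/u+308-b[0],l[1]/u+160-b[1],round(s,3))
g=cv2.cvtColor(cv2.imread('pics/side0.png'),6); n=cv2.cvtColor(cv2.imread('pics/s7.png'),6)
print(g[200:222,310:326]); print(n[164:190,314:332])
```

```text
shift -3.0 -26.0 0.215
shift 14.0 -20.5 0.445
shift -3.8000000000000114 -26.099999999999994 0.326
[[149 148 149 149 148 151 150 150 149 150 150 149 147 149 148 149]
 [149 149 149 150 149 149 151 150 148 150 147 148 147 149 147 149]
 [150 149 151 150 150 150 150 152 157 156 154 149 148 149 149 146]
 [150 152 151 150 150 150 150 159 167 172 168 156 149 148 148 148]
 [142 143 143 146 145 144 148 158 176 184 177 163 152 148 150 148]
 [111 116 119 119 120 124 131 150 176 185 175 155 144 141 141 141]
 [ 84  86  86  90  90  92 106 141 172 179 161 131 115 112 114 117]
 [ 76  77  77  75  77  83 103 142 173 176 146 106  88  83  83  86]
 [ 76  74  76  76  89 112 134 160 180 175 139  97  78  72  76  76]
 [ 77  78  75  85 114 152 173 183 185 171 131  93  74  74  74  76]
 [ 78  77  76  94 132 172 190 193 188 165 123  88  77  76  76  75]
 [ 77  76  76  98 142 177 191 192 185 157 115  85  78  76  77  78]
 [ 77  75  76 103 151 180 191 192 182 147 106  80  78  78  78  77]
 [ 77  75  78 109 159 187 193 191 177 139 100  87  88  91  90  89]
 [ 78  76  77 107 153 177 184 182 165 129 105 102 104 105 106 10
[... 1723 characters left out ...]
 77  77  77  77  75  76]
 [102 102  99  97  96  91  90  87  85  83  82  78  80  77  78  76  76  76]
 [100 100 100  95  92  91  88  86  84  81  81  79  76  77  74  75  77  77]
 [101  97  99  95  92  90  88  86  83  80  78  77  75  77  77  77  76  78]
 [ 99  96  96  94  93  88  86  84  82  79  79  77  77  76  75  76  77  82]
 [101  97  94  92  89  86  86  83  80  78  79  79  76  76  76  77  82  89]
 [101  98  93  90  88  86  84  80  80  78  78  76  77  76  77  82  86  94]
 [104  98  92  90  88  85  82  82  78  78  76  76  76  76  81  89  96  98]
 [103  97  91  89  86  83  81  80  78  76  77  76  76  78  88  96 101 101]
 [102  99  93  88  85  84  82  80  76  79  77  74  76  79  90 100 103 103]]
```

The arm hides the latch from the side camera, so I'll swing it clear.

```bash
python3 steer.py '[[-25,-30,0,0,0],[-50,-60,0,0,0],[-75,-90,0,0,0],[-100,-120,0,0,0],[-125,-150,0,0,0],[-150,-180,0,0,0],[-175,-210,0,0,0],[-200,-240,0,0,0]]'|head -2
python3 - <<'E'
from h import *
shot('side','s8'); shot('top','t8')
u=10
def up(k,x0,y0,x1,y1): return cv2.resize(cv2.imread(f'pics/{k}.png')[y0:y1,x0:x1],None,fx=u,fy=u,interpolation=cv2.INTER_CUBIC)
for b in [(311,203,323,220),(311,206,322,218),(313,208,322,220)]:
    T=up('side0',*b); N=up('s8',308,160,336,200)
    m=cv2.matchTemplate(N,T,cv2.TM_CCOEFF_NORMED); _,s,_,l=cv2.minMaxLoc(m); print('shift',l[0]/u+308-b[0],l[1]/u+160-b[1],round(s,3))
n=cv2.cvtColor(cv2.imread('pics/s8.png'),6)
print(n[164:190,314:332])
E
```

```text
t: 15.67
tool_pos: [182.9, -489.2, 266.6]
shift 3.1999999999999886 -31.599999999999994 0.668
shift 4.399999999999977 -35.099999999999994 0.748
shift 4.199999999999989 -34.19999999999999 0.8
[[107 105 109 106 107 108 107 107 106 106 106 105 105 107 104 107 106 108]
 [106 107 108 107 107 108 108 107 106 107 106 107 107 107 106 106 105 105]
 [106 106 107 106 107 106 106 106 107 108 108 107 105 106 105 107 106 105]
 [107 106 106 106 107 107 106 107 107 107 105 106 106 105 105 106 105 105]
 [106 107 107 107 106 105 107 107 105 104 105 104 104 104 105 104 106 106]
 [105 106 105 104 104 107 111 112 111 107 106 108 106 106 105 105 104 103]
 [106 105 107 106 106 118 132 142 140 137 136 135 133 127 120 110 105 105]
 [111 118 126 124 117 131 162 179 178 178 179 178 171 166 151 126 108 103]
 [126 143 161 157 136 143 175 194 197 193 194 194 195 188 166 133 111 115]
 [134 155 175 169 148 151 180 195 196 191 187 192 199 192 165 128 120 142]
 [126 131 145 143 132 152 183 195 197 189 182 187 198 190 156 120 128 161]
 [118  99  96  98 107 146 183 196 197 185 170 172 181 175 142 109 111 140]
 [116  94 
[... 340 characters left out ...]
177 156 113  87  89  90]
 [102  95  93 105 125 129 125 129 126 110 122 169 187 161 114  88  89  90]
 [101  92  97 109 123 114 101  96  91  90 121 171 185 154 108  89  92  91]
 [ 98  93  95 108 122 113  96  88  87  92 122 166 177 144 107  91  90  92]
 [ 99  94  94  97 107 101  92  89  89  95 119 145 151 124  94  88  90  91]
 [ 96  92  93  96  95  93  88  90  88  92 101 115 112  94  79  86  90  93]
 [ 93  91  94  95  92  92  92  91  89  90  92  93  91  81  80  87  93  91]
 [ 92  92  92  95  90  91  91  92  92  87  90  91  90  86  88  91  92  92]
 [ 96  94  93  90  87  88  91  91  89  88  86  86  89  89  91  92  92  91]
 [122 114 101  88  83  82  88  91  88  78  71  70  74  80  90  93  95  92]]
```

In the side view the tab's top rear edge shifted −34.6 px, and in the top view −41.8 px. Both fit a level bar at travel of about 0.120. To be sure, I'll hover a closed fingertip over the tab at z=152. That clears a dropped bar (148) but would touch a raised one (157).

```bash
python3 steer.py '[[25,30,0,0,0],[50,60,0,0,0],[75,90,0,0,0],[100,120,0,0,0],[125,150,0,0,0],[150,180,0,0,0],[175,210,0,0,0],[200,240,0,0,0]]'>/dev/null; python3 steer.py '[[40,5,0,0,0],[80,9,0,0,0],[120,9,0,0,0],[160,9,0,0,0],[200,9,0,0,0],[240,9,0,0,0],[280,9,0,0,0],[310,9,0,0,0]]'|head -1;  python3 -c "
from h import *
st((3.6,92),180)"
```

```text
t: 17.1
t 17.1 z 266.6 box 11.6 -15.4 F [ 0.1 -0.4  0.3] grip -0.001 0.0
go tool [107.3  -7.8  86.7] turn 0.001 box x,y in tool [-0.001  1.    -0.   ] [1.    0.001 0.001]
```

```bash
python3 steer.py '[[35,-4,20,0,0],[70,-8,40,0,0],[100,-8,60,0,0],[107,-8,80,0,0],[107,-8,92,0,0],[107,-8,96,0,0],[107,-8,96,0,0]]'>/dev/null;  python3 -c "
from h import *
st((3.6,92),152)"; python3 steer.py '[[0,0,3,0,0],[0,0,6,0,0],[0,0,8,0,0],[0,0,9,0,0],[0,0,9,0,0]]' >/dev/null; python3 -c "
from h import *
st((3.6,92),152)"
```

```text
t 17.6833 z 169.9 box 4.1 87.6 F [ 0.5 -0.1 -0.1] grip -0.003 0.0
go tool [ 4.4 -0.5 17.9] turn -0.001 box x,y in tool [ 0.001  1.    -0.001] [ 1.    -0.001 -0.   ]
t 18.1 z 161.5 box 4.8 87.3 F [ 0.1  0.4 -0.1] grip 0.001 0.0
go tool [ 4.7 -1.2  9.5] turn -0.002 box x,y in tool [0.002 1.    0.   ] [ 1.    -0.002  0.   ]
```

```bash
python3 steer.py '[[3,-1,1,0,0],[3,-1,2,0,0],[3,-1,3,0,0],[3,-1,4,0,0],[3,-1,5,0,0],[3,-1,5,0,0]]' >/dev/null; python3 -c "
from h import *
st()"
```

```text
t 18.6 z 156.2 box 3.7 90.4 F [ 0.4  0.2 -0.1] grip -0.002 0.0
```

```bash
python3 steer.py '[[0,0,0.7,0,0],[0,0,1.4,0,0],[0,0,2.1,0,0],[0,0,2.8,0,0],[0,0,3.5,0,0],[0,0,3.5,0,0]]' >/dev/null; python3 -c "
from h import *
st()"
```

```text
t 19.1 z 152.8 box 3.7 90.4 F [-0.5  0.5 -0.2] grip -0.002 0.0
```

```bash
python3 steer.py '[[0,0,0.6,0,0],[0,0,1.2,0,0],[0,0,1.8,0,0],[0,0,2.3,0,0],[0,0,2.3,0,0]]' >/dev/null; python3 -c "
from h import *
st()"; python3 steer.py '[[0,0,-15,0,0],[0,0,-45,0,0],[0,0,-85,0,0],[0,0,-110,0,0],[0,0,-110,0,0],[0,0,-110,0,0]]'|head -3;  python3 - <<'E'
from h import *
shot('top','t9')
a,b=[cv2.imread(f'pics/{k}.png').astype(int) for k in('top0','t8')]
d=(abs(a-b).max(2)>50).astype(np.uint8); _,_,s,_=cv2.connectedComponentsWithStats(d); print([list(x) for x in s[1:] if x[4]>5])
E
```

```text
t 19.5167 z 150.5 box 3.7 90.4 F [-0.1 -0.4  0.1] grip -0.002 0.0
t: 20.02
tool_pos: [543.1, 70.9, 261.6]
orientation: [[0.199, 0.98, 0.002], [0.98, -0.199, 0.0], [0.001, 0.002, -1.0]]
[[np.int32(311), np.int32(169), np.int32(11), np.int32(19), np.int32(114)], [np.int32(343), np.int32(176), np.int32(13), np.int32(19), np.int32(102)], [np.int32(287), np.int32(181), np.int32(4), np.int32(3), np.int32(9)], [np.int32(298), np.int32(182), np.int32(11), np.int32(6), np.int32(33)], [np.int32(332), np.int32(183), np.int32(6), np.int32(8), np.int32(24)], [np.int32(363), np.int32(182), np.int32(46), np.int32(47), np.int32(937)], [np.int32(306), np.int32(187), np.int32(12), np.int32(23), np.int32(142)], [np.int32(327), np.int32(188), np.int32(7), np.int32(3), np.int32(14)], [np.int32(321), np.int32(192), np.int32(7), np.int32(3), np.int32(13)], [np.int32(329), np.int32(194), np.int32(8), np.int32(6), np.int32(17)], [np.int32(348), np.int32(195), np.int32(13), np.int32(4), np.int32(23)], [np.int32(336), np.int32(198), np.int32(12), np.int32(18), np.int32(74)], [np.int32(368), np.int32(200), np.i
[... 1661 characters left out ...]
.int32(391), np.int32(10), np.int32(3), np.int32(10)], [np.int32(316), np.int32(392), np.int32(6), np.int32(2), np.int32(6)], [np.int32(466), np.int32(392), np.int32(2), np.int32(5), np.int32(6)], [np.int32(311), np.int32(394), np.int32(8), np.int32(2), np.int32(8)], [np.int32(406), np.int32(394), np.int32(20), np.int32(6), np.int32(67)], [np.int32(429), np.int32(395), np.int32(17), np.int32(5), np.int32(46)], [np.int32(447), np.int32(395), np.int32(12), np.int32(5), np.int32(28)], [np.int32(459), np.int32(394), np.int32(6), np.int32(6), np.int32(11)], [np.int32(588), np.int32(394), np.int32(5), np.int32(6), np.int32(9)], [np.int32(303), np.int32(396), np.int32(7), np.int32(2), np.int32(7)]]
```

The fingertip reached z=150.5 without contact, so the bar is down and level. The only image changes on the bench are the lid, the bar and the arm; the other things did not move. The gripper is clear, so I'm handing in.

```bash
python3 -c "
from cell import r, optics, job, observe
print(job.job_done())"
```

```text
the job is handed in; nothing more can be done
None
```

The lid is shut and the latch bar has dropped level into the keeper's notch, confirmed by a fingertip passing 150.5 mm above the bench over the tab without contact; the gripper is clear, and I handed the job in at about 20 s (no verdict was returned).

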